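Rehang the incubator's lift-off flap door on the replacement unit

ROBOT

A 6-joint arm with a two-finger parallel gripper is mounted at the origin on the work surface. World frame = base frame: x ahead of the robot, y to its left, z up, the work surface at z = 0. Lengths are in m, angles in degrees, forces in N, time in s.
With the tool pointing down it reaches from about 0.35 to 0.725 m from the base axis. Payload 6 kg.
Tool frame: the origin (TCP) lies between the finger pads; the fingertips stand 19 mm ahead of it and the grasp point (between the pads) is the TCP (arm.finger_overhang is the distance from the TCP to the fingertips, in m); z points along the fingers, y is the direction in which the jaws open and shut (so a half turn about z gives the same grasp; the last joint's range is limited). The gripper opens to 85 mm and grips with 20 to 120 N. Pads are 22 mm wide; open, the fingers measure 114 mm over their backs; the gripper's body (76 mm by 85 mm) begins 54 mm behind the grasp point. The pads swing forward as they close: fully open they stand 13 mm farther back than shut.
Start: joints at [-47.458, 2.303, 4.859, 0, -92.561, -19.12], TCP at [0.239, -0.551, 0.25] pointing down, gripper open.
Joint ranges: [-146.85, 146.85], [-73.84, 115.35], [-62.03, 85.46], [-188.31, 113.3], [-161.28, -10.13], [-171.36, 171.36]. Speed limits (degrees/s): [147.25, 147.25, 172.46, 180, 180, 180].

INTERFACE

Orientations are given as a 3x3 rotation matrix whose columns are the frame's x, y, z axes.
In Python, from workcell import arm gives the robot as it stands. The module is installed in compiled form; this text tells all that it offers. Calls block until the motion is done:
- arm.reach(position, orientation): joint-space move of the TCP to a pose.
- arm.move_linear(position, frame=None, feed=0.15, guard=None): straight line of the TCP; frame=None keeps the orientation; feed is the mean speed in m/s. With guard (N) it stops when the force on the tool has changed by that much, and returns True; else False.
- arm.set_joints(angles): joint-space move.
- arm.move_gripper(opening, strength=None): opening from 0.0 (shut) to 1.0 (fully open); strength is the grip in N (None keeps the last); returns when the fingers have stopped.
- arm.pause(seconds).
- arm.inverse_kinematics(position, orientation): joint angles nearest the present ones, or None.
- arm.state(): the state.
- arm.camera(name): name is "scene" or "top" or "wrist"; returns the picture (400x640x3 uint8, blue, green, red); there is no depth.
- arm.get_calibration(name): a dict with "mtx" (3x3 intrinsics, pixels), "R" (3x3) and "t" (3): a world point X has camera coordinates R X + t; the wrist camera has in their place "hand_eye" (4x4, takes a point from camera to tool coordinates, whose origin is the TCP and whose axes are the flange's). Camera axes: x right, y down, z forward; pixel columns grow to the right and rows downward; lengths in m; the calibration is good to about 2 mm. A picture is of the moment at which its call begins: read the wrist's pose just before it. get_calibration takes no time and is no camera call.
A pose or a line that the arm cannot do raises arm.IKError and nothing moves.
- arm.job_done(): hands the job in, once; it reports no verdict.
Trained networks look in the newest picture that a camera, given by its name, has taken for a name from the list of things; names that differ only in an ending like _2 or _b are one class to them, and where a whole thing is asked for, a point or a joint stands for the part that bears it (a point fixed in the world has none). Each returns a list of dicts, best first, with "p" (0 to 1); they miss things now and then, are a little off and sometimes report something else, mostly with a low value. They report only what shows in the picture. A call takes as long as a camera call. They do not tell look-alikes from the thing itself.
- arm.spot_in(camera, target): "box" ([left, top, right, bottom] in pixels, round what is visible of it).
- arm.regions_of(camera, target): "mask" (400x640 bool, what is visible of it) and "box" ([left, top, right, bottom] in pixels, round what is visible of it).
The state is a dict: "time_s": time; "q": joint angles; "joint_vel": joint speeds; "tau": joint torques, N m; "eef_pos": TCP position; "tool_rot": TCP orientation; "ft_force": force on the tool from outside, world axes, zero at the start; "wrist_torque": the same for the moment, N m; "width": opening from 0.0 (shut) to 1.0 (fully open).
Only numpy, scipy, OpenCV 4.12 (cv2) and the standard library are available. Lean on these libraries where they do the work, as an engineer would, in place of code of your own. Each camera call takes 0.05 s, during which the arm holds its last target.

TASK

The small bench incubator that still has its blue-windowed flap door is going away for service, so move the door to the identical incubator that has none. Pinch the two tabs on the hinge barrel together to draw the sprung hinge pin, shift the barrel sideways off its fixed stub's eye and lift the door off; then lower it gently into the saddles of the other incubator, slide it along until the stub is fully home in its eye and let the pin spring out into the other one, so that the door hangs from both ends. Do not force the hinges, never bear on the new one with more than about 3 kg, and leave everything else on the bench where it is.

Things in the scene. Friction and masses are not known exactly. Their poses are not given: they have to be found in the camera images.
- door: Loose flap door with its hinge barrel, about 0.3 kg. Origin on the hinge axis, middle of the barrel; y along the barrel towards the fixed stub, z up, x from outside towards the incubator. Steel barrel 16 mm diameter, 140 mm long (y -70 to +70). Below it hangs the flap: 96 mm wide (y -48 to +48), 6 mm thick, to 100 mm below the axis, aluminium with a blue window.
- door_tabs (a point): On the door, 27 mm above the axis at y = 0, axes as the door's: middle of the tabs when pinched. Two upright aluminium tabs, 22 (x) by 6 mm (y), tops 42 mm above the axis: outer face of the fixed one at y = +18 mm, of the pin's one at -40 (pin out) to -18 mm (drawn): 58 mm over both, 36 pinched. Gripped across both tabs near here the door is carried hanging.
- door_stub (a point): Tip of the fixed stub at the door's +y end: 8 mm diameter, last 2.5 mm bevelled, standing 7 mm out of the barrel's end; axes as the door's.
- hinge_pin (a joint): Travel of the sprung pin at the door's -y end, m: 0 fully out (8 mm diameter, last 6 mm tapered, 22 mm out of the barrel's end), 0.022 fully drawn (flush). Its spring pushes it out with 4 N at 0 and 10 N at 0.022. Its tab moves with it.
- incubator_old: The incubator on which the door hangs at the start, fixed to the bench; silver case 180 mm wide (y), 160 deep (x), 150 high. Origin: centre of its underside; the door side faces -x, z up. Which of the two stands left or right changes. At the start the door has 1 to 3 mm of play left towards the stub's plate.
- incubator_new: The identical incubator without a door, fixed to the bench; origin and axes as on the other.
- old_hinge (a point): Middle of the hinge axis of the old incubator, 95 mm in front of the case's centre, 158 mm above the bench; axes as the incubator's, y along the hinge. Two V saddles open upwards (at y 58 to 72 mm either side; 90 degree V, mouth 24 mm wide, level with the axis) carry the barrel's ends. The case and its frame begin 9 mm or more behind the axis.
- old_stub_eye (a point): Old incubator, on the hinge axis at y = +76 mm from old_hinge: inner face of the plate (24 mm wide, 6 thick, to 20 above the axis) with an 11 mm hole for the stub. A like plate at -76 mm is for the pin. Home: barrel's end against this plate, door origin at y = +6 mm from old_hinge, the pin bridging a 12 mm gap. Stub clear, free to lift with the pin drawn: origin at y = -6 to -1 mm.
- new_hinge (a point): Middle of the new incubator's hinge axis if its bracket were at the bottom of its slots, 149 mm above the bench. The bracket is as on the old one and exact sideways and in depth, but clamped at an unknown height, its axis 4 to 18 mm above this point: it has to be felt (or seen) where the barrel seats.
- new_stub_eye (a point): New incubator: inner face of the stub's eye plate at y = +76 mm from new_hinge, as on the old one, and like the saddles truly 4 to 18 mm above this point.
- tube_rack: Bystander: white rack of capped tubes, 70 x 150 x 60 mm, loose on the bench; origin under its centre.
- pipette: Bystander: white hand pipette lying down, 270 mm long, 30 mm high; origin near its middle.
- reagent_bottle: Bystander: amber bottle, 66 mm diameter, 150 mm high; origin under its centre.
- beaker: Bystander: glass beaker, 72 mm diameter, 90 mm high; origin under its centre.
- tip_box: Bystander: grey box of pipette tips, 85 x 120 x 63 mm; origin under its centre.
- dish_stack: Bystander: stack of three dishes, 61 mm diameter, 36 mm high, standing on the old incubator; origin under its centre.
- sample_jar: Bystander: small jar, 44 mm diameter, 50 mm high, standing on the new incubator; origin under its centre.
There are look-alikes about, which are no part of the job. Of the things that look like the door, the larger one is meant.

How it is judged (in metres and radians):
On the way, in this order (a step that is already met when the one before it is completed fails the run):
1. the sprung pin is drawn back while the door is still in its hinge on the old incubator (value of joint hinge_pin above 0.014 m and z of door in the frame of old_hinge below 0.005 m and distance between door and old_hinge below 0.012 m), for 0.1 s.
2. the door is lifted clear of the old incubator (distance between door and old_hinge above 0.03 m and contact force between door and incubator_old below 0.1 N), for 0.2 s.
At the end, for the whole second after the job is handed in: Door at rest on the new incubator: barrel in both saddles (within 4 mm in depth, 1 to 21 mm above new_hinge, 0.03 rad parallel), stub home in its eye (door 3 to 8 mm towards +y; home is 6), sprung pin within 3 mm of fully out and so through the other eye, flap within 0.2 rad of upright (value of joint hinge_pin below 0.003 m and y of door in the frame of new_hinge between 0.003 and 0.008 m and x of door in the frame of new_hinge between -0.004 and 0.004 m and z of door in the frame of new_hinge between 0.001 and 0.021 m and angle between the y axis of door and the y axis of new_hinge, either way round below 0.03 rad and angle between door's own z axis and vertical below 0.2 rad and linear speed of door below 0.02 m/s); the robot touches nothing.
It fails at once if the hinge of the old incubator is forced: the door bears on that incubator with more than 55 N (contact force between door and incubator_old above 55 N).
It fails at once if the hinge of the new incubator is forced: the door bears on that incubator with more than 35 N (contact force between door and incubator_new above 35 N).
It fails at once if something else on the bench is moved by more than 30 mm (distance of any of tube_rack, pipette, reagent_bottle, beaker, tip_box, dish_stack, sample_jar from where it was at the start of the episode above 0.03 m).
It also fails if it takes over 61 s, if anything falls off the work surface, if the arm or the gripper's body presses on something with over 40 N, if the wrist force passes 120 N, or if a joint passes its speed limit or range.

## Working session

There is one attempt and no reset: what is moved stays moved. The work goes in short steps, each a Python script; the robot and the scene stay as the last script left them, time stands still between calls to the robot, and variables do not carry over. Pictures are saved under pics/ and viewed, and the job is handed in when it is done.

```bash
mkdir -p pics; python3 - <<'E'
from workcell import arm
import cv2,numpy as np
for n in("scene","top","wrist"):
    cv2.imwrite(f"pics/{n}0.png",arm.camera(n))
    c=arm.get_calibration(n);print(n,{k:np.round(v,4).tolist() for k,v in c.items()})
    for t in("door","incubator_old"):
        try: print(t,[(round(d['p'],2),np.round(d['box']).tolist()) for d in arm.spot_in(n,t)])
        except Exception as e: print(e)
s=arm.state();print(s)
E
```

```text
scene {'mtx': [[368.1361, 0.0, 317.3239], [0.0, 368.1361, 199.2556], [0.0, 0.0, 1.0]], 'R': [[-0.0037, 0.9999, 0.0163], [0.7918, 0.0129, -0.6106], [-0.6108, 0.0106, -0.7917]], 't': [0.0205, -0.2865, 1.5736]}
door [(0.8, [233.0, 152.0, 260.0, 171.0]), (0.68, [238.0, 199.0, 290.0, 215.0]), (0.44, [430.0, 220.0, 458.0, 252.0]), (0.42, [371.0, 232.0, 390.0, 250.0])]
incubator_old [(0.95, [227.0, 202.0, 297.0, 282.0])]
top {'mtx': [[387.4655, 0.0, 319.6866], [0.0, 387.4655, 198.097], [0.0, 0.0, 1.0]], 'R': [[-0.0035, -1.0, -0.0083], [-0.9921, 0.0045, -0.1251], [0.1251, 0.0078, -0.9921]], 't': [-0.0058, 0.4568, 1.3482]}
door [(0.84, [350.0, 168.0, 398.0, 180.0]), (0.51, [383.0, 267.0, 397.0, 274.0])]
incubator_old [(0.98, [345.0, 120.0, 401.0, 180.0])]
wrist {'mtx': [[355.944, 0.0, 320.0338], [0.0, 355.944, 197.6947], [0.0, 0.0, 1.0]], 'hand_eye': [[-0.0003, -0.9659, -0.2588, 0.0656], [1.0, -0.0006, 0.001, 0.0002], [-0.0011, -0.2588, 0.9659, -0.1243], [0.0, 0.0, 0.0, 1.0]]}
door [(0.77, [520.0, 233.0, 639.0, 297.0])]
incubator_old []
{'time_s': 0.45, 'q': array([-4.74598382e+01,  2.30557459e+00,  4.85474190e+00, -2.25103719e-03,
       -9.25601438e+01, -1.91200246e+01]), 'joint_vel': array([ 0.02520504, -0.04484215,  0.03908495,  0.00954724,  0.02717143,
        0.0203474 ]), 'tau': array([ 1.92911575e-03, -3.67458379e+01,  3.47078276e+01,  6.92583159e+00,
       -1.34794001e-03, -4.05642777e-05]), 'eef_pos': array([ 0.23849866, -0.55052513,  0.25019301]), 'tool_rot': array([[-9.17614290e-01, -3.97472018e-01, -1.00607190e-04],
       [-3.97472029e-01,  9.17614275e-01,  1.67690266e-04],
       [ 2.56664053e-05,  1.93863528e-04, -9.99999981e-01]]), 'ft_force': array([-0.09971332, -0.20434064, -0.36957034]), 'wrist_torque': array([-0.00333813, -0.01756025,  0.01471288]), 'width': 1.001834650729537}
```

View pics/scene0.png

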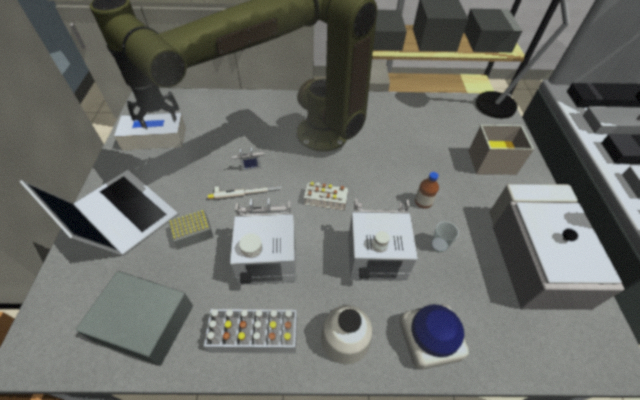

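View pics/top0.png

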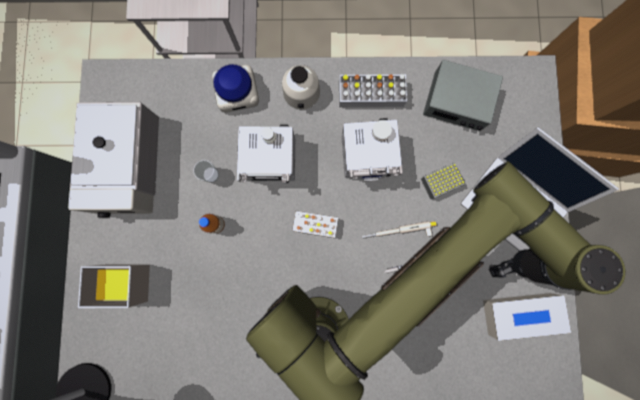

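View pics/wrist0.png

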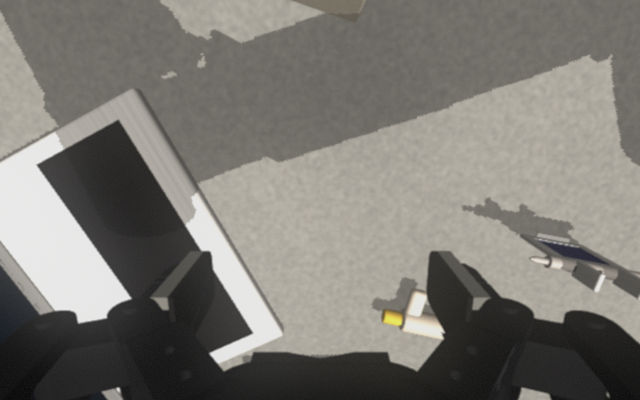

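The scene shows the old incubator with its door and dish stack at scene (265,245), top (373,150). The new one with the jar is at top (265,152). A small look-alike lies at scene (246,160). Next I'll measure the case positions roughly.

```bash
cat > h.py <<'E'
import numpy as np,cv2
from workcell import arm
def cam(n,s=None):
    c=arm.get_calibration(n)
    K=np.array(c["mtx"])
    if n!="wrist": 
        R=np.array(c["R"]);t=np.array(c["t"]);
    else:
        H=np.array(c["hand_eye"]);R0=s["tool_rot"];p=s["eef_pos"]
        Rw=R0@H[:3,:3];o=p+R0@H[:3,3];R=Rw.T;t=-R@o
    return K,R,t
def proj(C,X):
    K,R,t=C;X=np.atleast_2d(X);x=(X@R.T+t)@K.T;return x[:,:2]/x[:,2:]
def back(C,uv,z):
    K,R,t=C;uv=np.atleast_2d(uv);d=np.c_[uv,np.ones(len(uv))]@np.linalg.inv(K).T@R;o=-R.T@t
    return o+d*((z-o[2])/d[:,2:])
E
python3 - <<'E'
from h import *
im=cv2.imread("pics/top0.png");cv2.imwrite("pics/topc.png",cv2.resize(im[100:200,220:420],None,fx=4,fy=4,interpolation=cv2.INTER_CUBIC))
im=cv2.imread("pics/scene0.png");cv2.imwrite("pics/scenec.png",cv2.resize(im[190:290,220:420],None,fx=4,fy=4,interpolation=cv2.INTER_CUBIC))
for p in [(373,178),(265,180)]: print(back(cam("top"),p,.158))
E
```

```text
[[ 0.5051715  -0.18139187  0.158     ]]
[[0.50035334 0.16826724 0.158     ]]
```

View pics/topc.png

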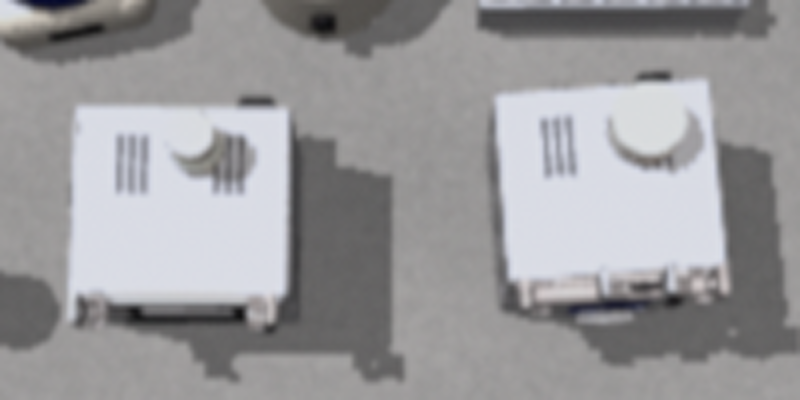

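View pics/scenec.png

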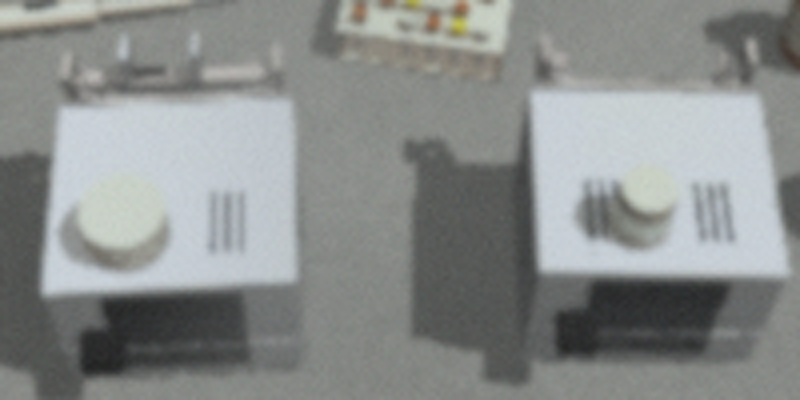

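```bash
cat >> h.py <<'E'
def Rz(a): # tool down, jaw axis y along hinge y at yaw a (rad), tool x = -hinge x
    c,s=np.cos(a),np.sin(a)
    return np.array([[c,-s,0],[s,c,0],[0,0,1]])@np.array([[-1,0,0],[0,1,0],[0,0,-1.]])
def shot(tag):
    s=arm.state();im=arm.camera("wrist");cv2.imwrite(f"pics/{tag}.png",im)
    np.savez(f"pics/{tag}.npz",tool_rot=s["tool_rot"],eef_pos=s["eef_pos"]);return im
def wcam(tag): return cam("wrist",np.load(f"pics/{tag}.npz"))
E
python3 - <<'E'
from h import *
for p in [(.47,-.18,.33),(.5,-.18,.18),(.5,.17,.18),(.47,.17,.33)]:
    print(p,np.round(arm.inverse_kinematics(p,Rz(0)),1))
arm.reach((.46,-.18,.33),Rz(0));shot("o1")
arm.reach((.46,.17,.33),Rz(0));shot("n1")
print(arm.state()["time_s"])
E
```

```text
(0.47, -0.18, 0.33) [   2.   -11.1    0.6    0.  -101.7  -92. ]
(0.5, -0.18, 0.18) [  1.9  -8.1 -12.4   0.  -85.6 -91.9]
(0.5, 0.17, 0.18) [  40.6   -8.6  -12.9    0.   -85.7 -130.6]
(0.47, 0.17, 0.33) [ 4.300e+01 -1.160e+01  1.000e-01  0.000e+00 -1.017e+02 -1.330e+02]
3.4833
```

View pics/o1.png

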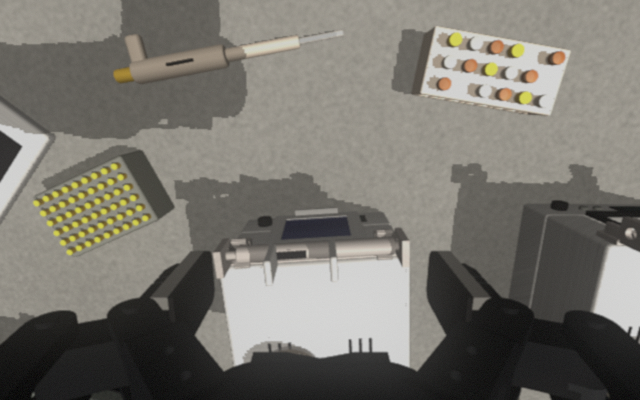

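View pics/n1.png

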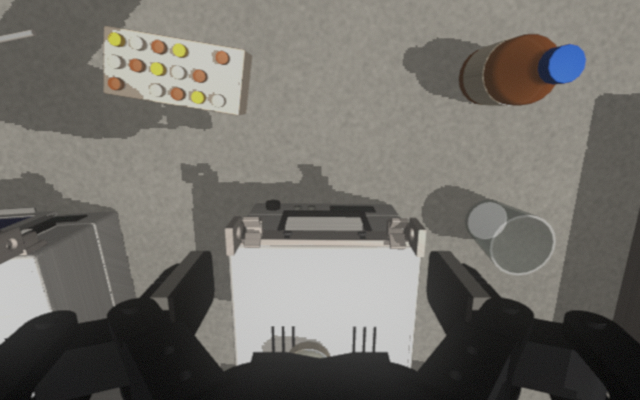

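o1 shows the old hinge: barrel from about (232,252) to (395,248), tabs at x≈268 and 333, plates at x≈220 and 404. n1 shows the empty new bracket, saddles at about (247,233) and (397,232). I'll zoom in for precise points.

```bash
python3 - <<'E'
from h import *
for t in("o1","n1"):
    im=cv2.imread(f"pics/{t}.png")[195:305,210:430]
    big=cv2.resize(im,None,fx=3.6,fy=3.6,interpolation=cv2.INTER_CUBIC)
    for k in range(0,220,20): cv2.putText(big,str(210+k),(int(k*3.6),10),0,.35,(0,0,255));cv2.line(big,(int(k*3.6),12),(int(k*3.6),18),(0,0,255))
    for k in range(0,110,20): cv2.putText(big,str(195+k),(0,int(k*3.6)+4),0,.35,(0,0,255))
    cv2.imwrite(f"pics/{t}c.png",big)
E
```

```text
(no output)
```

View pics/o1c.png

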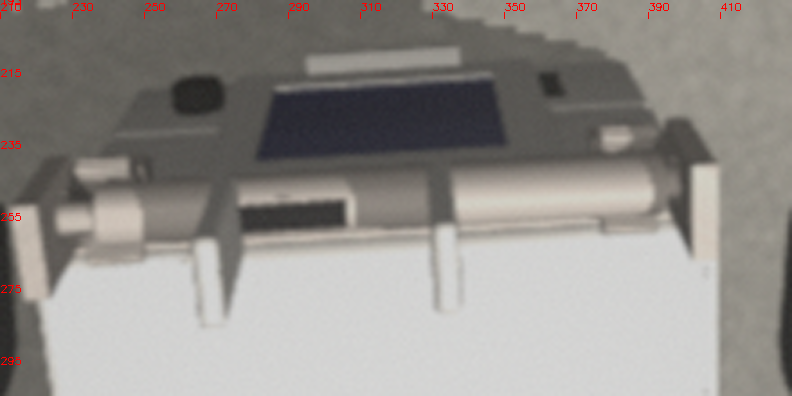

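View pics/n1c.png

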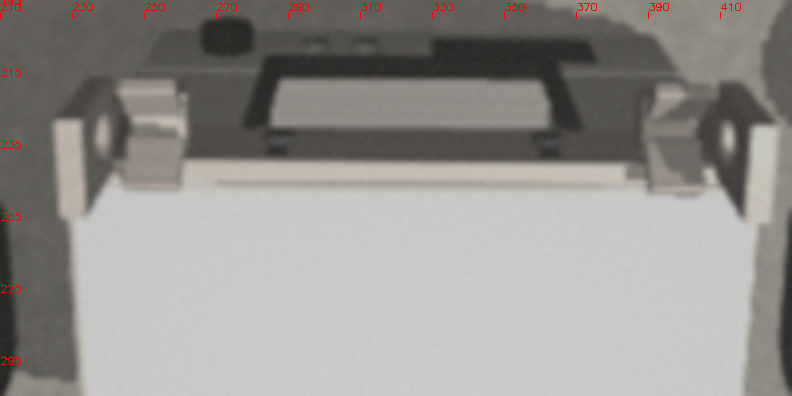

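```bash
cat > fit.py <<'E'
from h import *
from scipy.optimize import least_squares
def fit(C,P,px,z0,freez,x0):
    px=np.array(px,float)/3.6+[210,195]
    def W(v):
        c,s=np.cos(v[2]),np.sin(v[2]);z=v[3] if freez else z0
        return np.c_[v[0]+c*P[:,0]-s*P[:,1],v[1]+s*P[:,0]+c*P[:,1],P[:,2]+z]
    f=lambda v:(proj(C,W(v))-px).ravel()
    r=least_squares(f,list(x0)+[0]+([z0] if freez else []),x_scale=.01);return r.x,np.round(r.fun.reshape(-1,2),1)
plates=np.array([[x,y,.02] for y0,y1 in((76,82),(-82,-76)) for x in(-12,12) for y in((y1,y0) if 0 else (y0,y1))])/[1000,1000,1]
E
python3 - <<'E'
from fit import *
# order: right plate: x-12:(y76,y82), x+12 ; left plate
o=[(694,165),(717,163),(694,258),(717,256),(18,205),(41,205),(27,300),(50,298)]
n=[(748,127),(776,126),(746,222),(770,222),(55,120),(82,118),(62,218),(87,217)]
for fz in(0,1):
    v,r=fit(wcam("o1"),plates,o,.158,fz,(.5,-.18));print("old",np.round(v,4),r.tolist())
v,r=fit(wcam("n1"),plates,n,.16,1,(.5,.17));print("new",np.round(v,4),r.tolist())
for z in(.153,.16,.167):
    v,r=fit(wcam("n1"),plates,n,z,0,(.5,.17));print("new",z,np.round(v,4),np.abs(r).sum())
# tabs, door: y from -40..-34, 12..18, z .042
tabs=np.array([[x,y,42] for y0,y1 in((12,18),(-40,-34)) for x in(-11,11) for y in(y0,y1)])/1000
t=[(435,226),(457,226),(437,310),(460,311),(195,238),(217,238),(204,326),(227,324)]
v,r=fit(wcam("o1"),tabs,t,.158,0,(.5,-.18));print("door",np.round(v,4),r.tolist())
E
```

```text
old [ 0.5219 -0.1868  0.0651] [[-0.2, -0.3], [0.7, -0.2], [0.0, 0.3], [0.7, 0.4], [-1.4, 0.3], [-0.7, -0.2], [0.1, -0.1], [0.7, -0.0]]
old [ 0.5223 -0.1868  0.065   0.157 ] [[-0.5, -0.2], [0.3, -0.1], [-0.3, 0.3], [0.4, 0.4], [-1.0, 0.3], [-0.3, -0.2], [0.5, -0.2], [1.0, -0.1]]
new [ 0.5067  0.174  -0.0104  0.16  ] [[0.8, -0.5], [0.4, -0.2], [-0.9, 0.2], [-0.4, 0.2], [0.1, -0.1], [-0.0, 0.5], [-0.1, -0.2], [0.1, 0.1]]
new 0.153 [ 0.5093  0.1741 -0.0102] 21.900000000000002
new 0.16 [ 0.5067  0.174  -0.0104] 5.0
new 0.167 [ 0.504   0.1739 -0.0106] 23.799999999999997
door [ 0.5213 -0.1839  0.0577] [[-0.8, -0.8], [0.8, -1.2], [0.0, 1.5], [1.2, 0.8], [-1.1, -0.5], [0.5, -0.9], [-0.9, 0.6], [0.3, 0.7]]
```

The fit agrees well: the old axis comes out at z=0.157 against 0.158 true, the door sits +3 mm along the hinge as expected, and the new axis is near 0.161. Now I'll pinch at the old hinge.

```bash
cat >> h.py <<'E'
OLD=np.array([.5219,-.1868,.158]);YO=.063
NEW=np.array([.5063,.1740,.161]);YN=-.0104
def at(H,yaw,d): # point in hinge frame
    c,s=np.cos(yaw),np.sin(yaw);return H+[c*d[0]-s*d[1],s*d[0]+c*d[1],d[2]]
def st(m=""):
    s=arm.state();print(m,round(s["time_s"],2),"pos",np.round(s["eef_pos"],4),"F",np.round(s["ft_force"],1),"T",np.round(s["wrist_torque"],2),"w",round(s["width"],3));return s
E
python3 - <<'E'
from h import *
arm.reach(at(OLD,YO,(0,.001,.10)),Rz(YO));st("above")
print(arm.move_linear(at(OLD,YO,(0,.001,.045)),feed=.1,guard=10))
shot("o2");st("near")
print(arm.move_linear(at(OLD,YO,(0,.001,.028)),feed=.05,guard=8))
shot("o3");st("down")
E
```

```text
above 4.86 pos [ 0.5221 -0.1852  0.2584] F [-0.1  0.4 -0. ] T [ 0.03  0.04 -0.03] w 1.003
False
near 5.61 pos [ 0.5222 -0.1858  0.2041] F [ 0.7 -0.2  0.8] T [-0.   -0.03  0.05] w 1.004
False
down 6.15 pos [ 0.5218 -0.1859  0.1861] F [-0.4 -0.7 -0.1] T [ 0.01 -0.    0.03] w 0.999
```

View pics/o3.png

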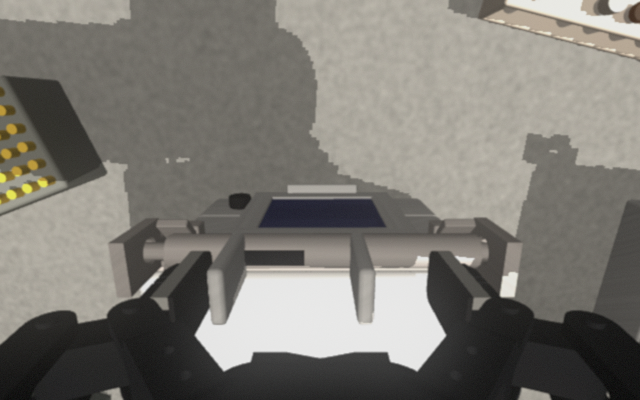

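Both tabs (x≈215 and 365) sit between the pads, aligned. Next is the pinch.

```bash
python3 - <<'E'
from h import *
arm.move_gripper(.6,strength=40);st("part")
arm.move_gripper(.2,strength=70);st("pinched")
arm.pause(.2);shot("o4");st()
E
```

```text
part 6.58 pos [ 0.5224 -0.1877  0.1883] F [ 0.3 -6.5  5. ] T [-2.39 -0.12  0.05] w 0.601
pinched 6.87 pos [ 0.5225 -0.1855  0.1898] F [-3.7  7.5 13.1] T [ 1.72  1.58 -0.1 ] w 0.404
 7.12 pos [ 0.5225 -0.1855  0.1898] F [-4.   6.8 14.3] T [ 1.65  1.64 -0.16] w 0.409
```

View pics/o4.png

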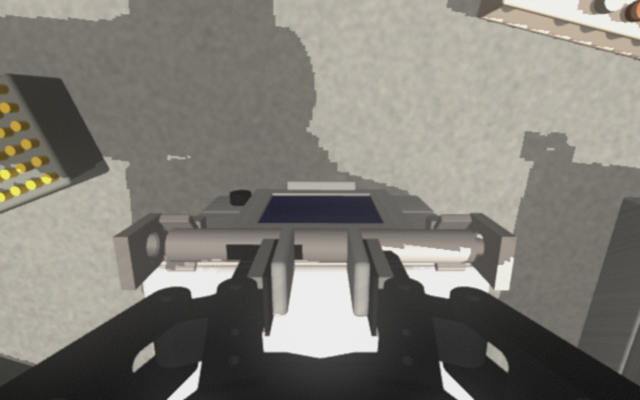

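Pinched: width 0.41 (about 35–36 mm), and the pin is drawn at the left end. Now I'll relieve the down force, slide off the stub, check, and lift.

```bash
python3 - <<'E'
from h import *
z=.190-.158
print(arm.move_linear(at(OLD,YO,(0,.001,z)),feed=.01,guard=25));st("relieved")
print(arm.move_linear(at(OLD,YO,(0,-.0035,z)),feed=.01,guard=20));st("slid")
arm.pause(.1);shot("o5")
E
```

```text
False
relieved 7.67 pos [ 0.5223 -0.1855  0.1903] F [1.  3.1 3.3] T [ 0.62 -0.67  0.14] w 0.404
False
slid 8.27 pos [ 0.5225 -0.1887  0.1905] F [-0.5  9.7  6.5] T [3.05 0.06 0.01] w 0.398
```

View pics/o5.png

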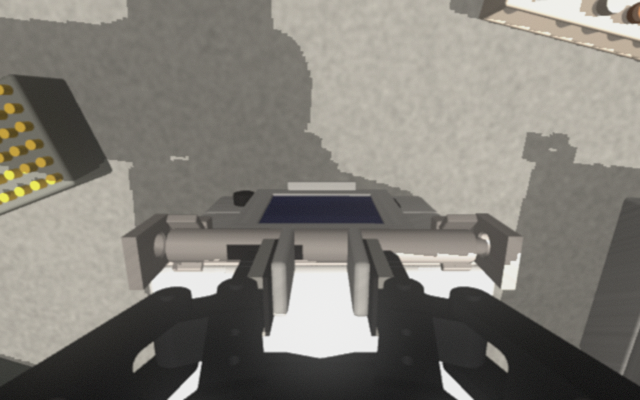

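```bash
python3 - <<'E'
from h import *
im=cv2.imread("pics/o5.png")
a=np.hstack([cv2.resize(im[205:295,115:215],None,fx=4,fy=4,interpolation=cv2.INTER_CUBIC),cv2.resize(im[205:295,430:530],None,fx=4,fy=4,interpolation=cv2.INTER_CUBIC)])
cv2.imwrite("pics/o5c.png",a)
C=wcam("o5")
for y in(-.076,-.0735,.0665,.0735,.076): print(y,proj(C,at(OLD,YO,(0,y,0))).round(1),proj(C,at(OLD,YO,(0,y,.008))).round(1))
E
```

```text
-0.076 [[162.5 245. ]] [[154.9 251.9]]
-0.0735 [[167.8 245. ]] [[160.5 251.9]]
0.0665 [[464.  244.9]] [[470.9 251.8]]
0.0735 [[478.7 244.9]] [[486.4 251.8]]
0.076 [[484.  244.9]] [[491.9 251.8]]
```

View pics/o5c.png

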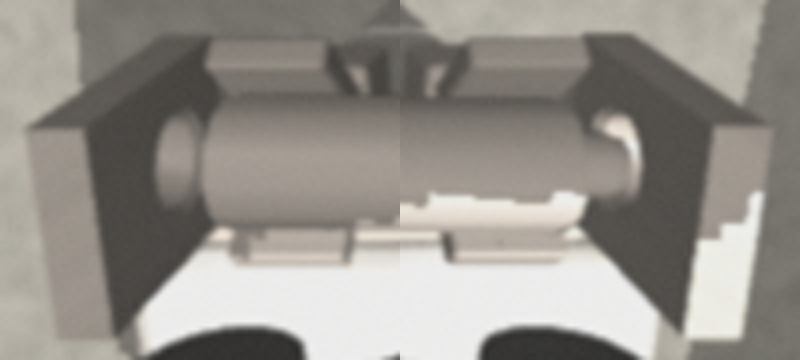

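The stub tip is right at the eye plate's face (door at about −1.2 mm). It needs around 2.5 mm more, and I'll take some weight off first.

```bash
python3 - <<'E'
from h import *
print(arm.move_linear(at(OLD,YO,(0,-.0035,.0335)),feed=.01,guard=25));st("up1.5")
print(arm.move_linear(at(OLD,YO,(0,-.006,.0335)),feed=.01,guard=25));st("slid")
arm.pause(.1);st();im=shot("o6")
a=np.hstack([cv2.resize(im[205:295,115:215],None,fx=4,fy=4,interpolation=cv2.INTER_CUBIC),cv2.resize(im[205:295,430:530],None,fx=4,fy=4,interpolation=cv2.INTER_CUBIC)])
cv2.imwrite("pics/o6c.png",a)
C=wcam("o6")
for y in(-.076,-.0735,.0665,.0735,.076): print(y,proj(C,at(OLD,YO,(0,y,0))).round(1),proj(C,at(OLD,YO,(0,y,.008))).round(1))
E
```

```text
False
up1.5 8.72 pos [ 0.5223 -0.1899  0.1909] F [ 2.8  4.5 -0.4] T [ 1.02 -1.17  0.23] w 0.401
False
slid 9.12 pos [ 0.5222 -0.193   0.1912] F [ 3.6  0.9 -2.6] T [ 0.47 -1.33  0.21] w 0.401
 9.22 pos [ 0.5222 -0.193   0.1912] F [ 4.3  0.8 -2.5] T [ 0.37 -1.34  0.14] w 0.405
-0.076 [[172.7 245.7]] [[165.6 252.6]]
-0.0735 [[177.9 245.7]] [[171.2 252.6]]
0.0665 [[472.5 245.5]] [[479.8 252.3]]
0.0735 [[487.2 245.5]] [[495.2 252.3]]
0.076 [[492.5 245.5]] [[500.8 252.3]]
```

View pics/o6c.png

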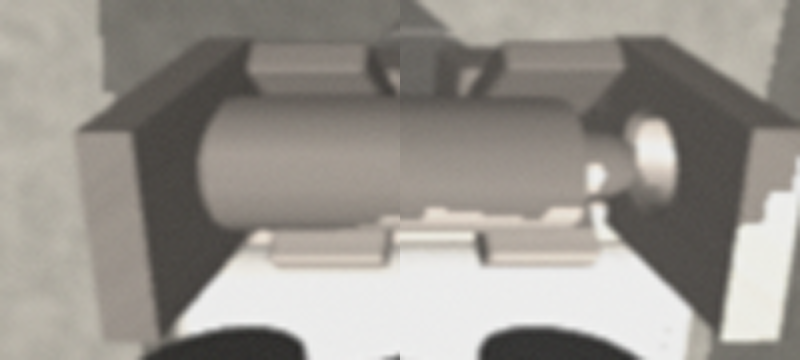

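The stub is clear of the eye now, with the door at about −5. I'll ease back 1.5 mm and lift.

```bash
python3 - <<'E'
from h import *
print(arm.move_linear(at(OLD,YO,(0,-.0045,.0345)),feed=.01,guard=25));st("back")
print(arm.move_linear(at(OLD,YO,(0,-.0045,.050)),feed=.03,guard=25));st("lift1")
shot("l1")
print(arm.move_linear(at(OLD,YO,(0,-.0045,.190)),feed=.1,guard=25));st("lift2")
arm.pause(.3);shot("l2");cv2.imwrite("pics/lscene.png",arm.camera("scene"))
E
```

```text
False
back 9.6 pos [ 0.5215 -0.1915  0.1922] F [-0.3 -0.1 -2.5] T [-0.04 -0.1   0.02] w 0.4
False
lift1 10.27 pos [ 0.5222 -0.1912  0.2079] F [ 0.6 -0.2 -3.8] T [ 0.    0.09 -0.  ] w 0.398
False
lift2 11.87 pos [ 0.5221 -0.1912  0.3472] F [ 0.8  0.5 -4.3] T [-0.   -0.05  0.01] w 0.404
```

View pics/l2.png

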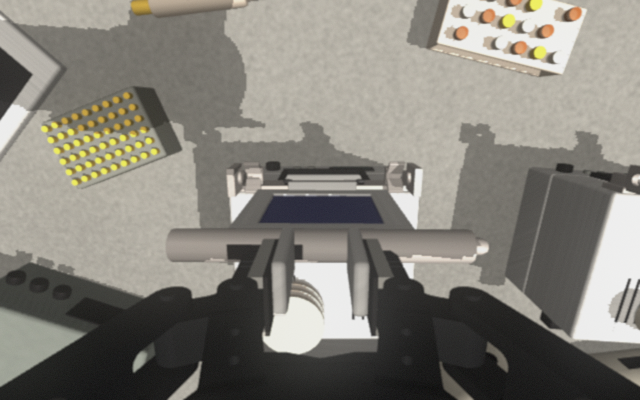

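View pics/lscene.png

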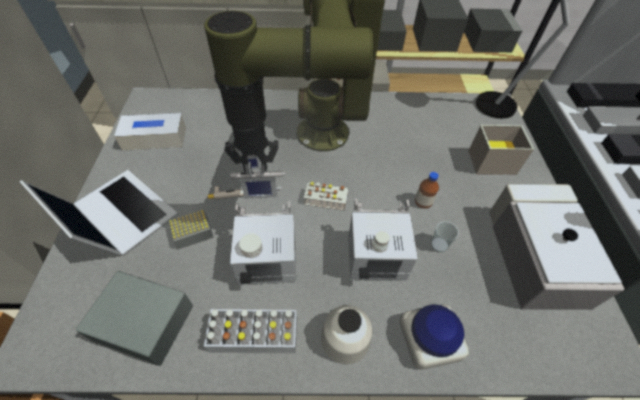

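The door is off and hangs straight between the pads. I'll carry it over the new hinge and lower to a pre-seat height.

```bash
python3 - <<'E'
from h import *
d=lambda z:at(NEW,YN,(.0003,-.0045,z))
arm.move_linear(d(.187),frame=Rz(YN),feed=.15);st("over")
arm.pause(.2);shot("n2")
print(arm.move_linear(d(.0525),feed=.1,guard=15));st("pre")
arm.pause(.2);shot("n3");st()
E
```

```text
over 14.82 pos [0.5066 0.1691 0.3481] F [ 0.8  0.7 -3.8] T [-0.02 -0.01 -0.02] w 0.404
False
pre 16.57 pos [0.5068 0.1696 0.2143] F [ 0.  -1.1 -3.5] T [ 0.05 -0.04 -0.01] w 0.403
 16.82 pos [0.5066 0.1696 0.2138] F [-0.1 -0.1 -3.4] T [0.05 0.01 0.03] w 0.397
```

View pics/n2.png

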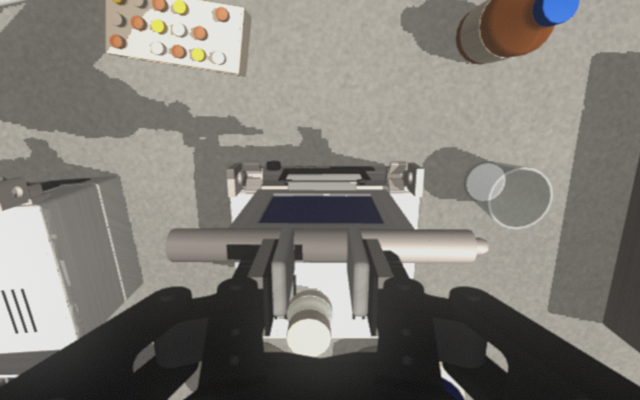

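View pics/n3.png

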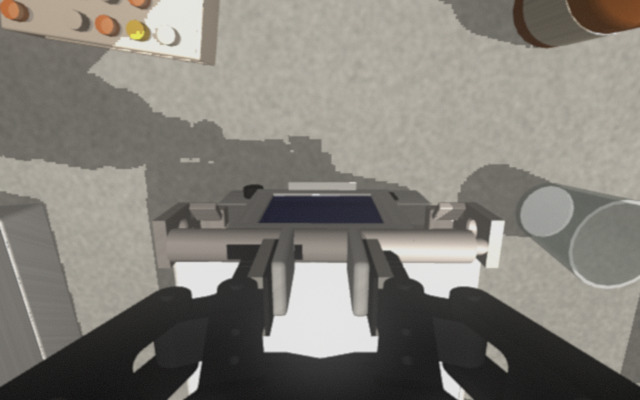

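```bash
cat > z.py <<'E'
from h import *
import sys
t=sys.argv[1];l=int(sys.argv[2]);r=int(sys.argv[3])
im=cv2.imread(f"pics/{t}.png")
a=np.hstack([cv2.resize(im[190:290,x:x+100],None,fx=4,fy=4,interpolation=cv2.INTER_CUBIC) for x in(l,r)]);cv2.imwrite(f"pics/{t}z.png",a)
E
python3 z.py n3 130 430
python3 - <<'E'
from h import *
C=wcam("n3")
for y in(-.076,.076,.0735,-.0735):
    print(y,[proj(C,at(NEW,YN,(x,y,z))).round(1).tolist() for x,z in((0,.02),(12e-3,.02),(-12e-3,.02))])
E
```

```text
-0.076 [[[168.5, 244.9]], [[171.2, 268.1]], [[165.6, 220.9]]]
0.076 [[[489.1, 244.6]], [[486.1, 267.8]], [[492.3, 220.6]]]
0.0735 [[[483.9, 244.7]], [[480.9, 267.8]], [[486.9, 220.6]]]
-0.0735 [[[173.8, 244.9]], [[176.4, 268.1]], [[171.0, 220.9]]]
```

View pics/n3z.png

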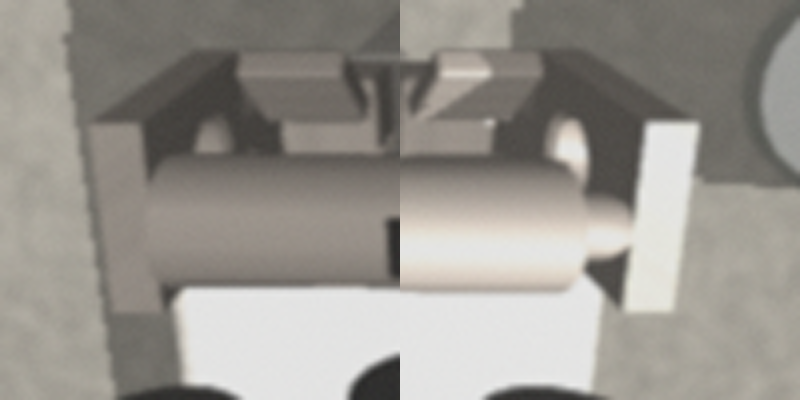

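Allowing for the barrel being nearer the camera, the door is about −3 mm along the hinge, inside the window at both ends. Next is lowering under guard.

```bash
python3 - <<'E'
from h import *
d=lambda z,y=-.0045:at(NEW,YN,(.0003,y,z))
print(arm.move_linear(d(.0385),feed=.03,guard=4));st("a")
print(arm.move_linear(d(.0225),feed=.008,guard=4));st("seat")
arm.pause(.15);st();shot("n4")
E
python3 z.py n4 130 430
```

```text
False
a 17.43 pos [0.5066 0.1694 0.1995] F [-1.1 -0.2 -2.5] T [ 0.02 -0.04 -0.03] w 0.406
True
seat 18.48 pos [0.5069 0.1695 0.1927] F [0.4 1.5 3.9] T [ 0.02 -0.01  0.04] w 0.407
 18.63 pos [0.5069 0.1695 0.1926] F [0.6 1.4 6.5] T [ 0.04 -0.06  0.09] w 0.404
```

View pics/n4z.png

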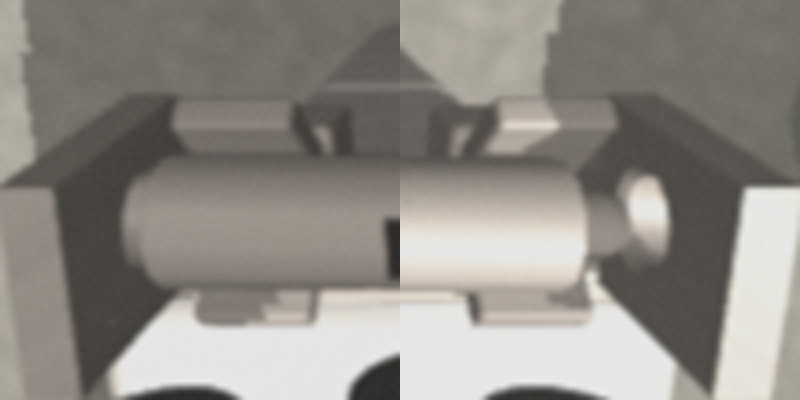

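It has seated: force at z=0.1926, so the axis is near 0.160, and the stub is lined up with the eye. Now I'll relieve the load and slide +y under guard.

```bash
python3 - <<'E'
from h import *
d=lambda z,y=-.0045:at(NEW,YN,(.0003,y,z))
arm.move_linear(d(.0317),feed=.01);st("relieve")
print(arm.move_linear(d(.0317,.0015),feed=.012,guard=12));st("mid")
shot("n5")
print(arm.move_linear(d(.0317,.0085),feed=.01,guard=12));st("home?")
arm.pause(.15);st();shot("n6")
E
python3 z.py n6 115 415
```

```text
relieve 19.01 pos [0.5068 0.1695 0.1928] F [2.7 0.9 1.3] T [-0.06 -0.79  0.13] w 0.4
False
mid 19.66 pos [0.5067 0.175  0.1927] F [ 3.4 -4.6 -0. ] T [-1.77 -1.19  0.19] w 0.404
False
home? 20.56 pos [0.5066 0.1797 0.1928] F [  3.2 -12.4   2.2] T [-4.34 -1.04  0.25] w 0.4
 20.71 pos [0.5066 0.1797 0.1928] F [  2.6 -13.1   1.5] T [-4.25 -1.09  0.25] w 0.402
```

View pics/n6z.png

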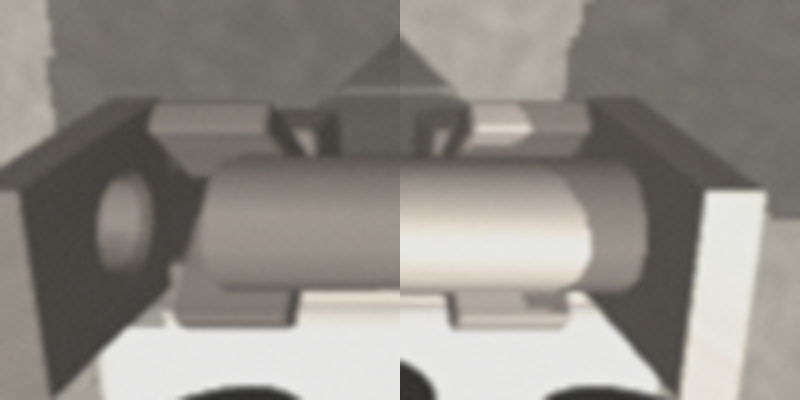

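The barrel end is against the eye plate, with the stub fully in. Now I'll ease the side push and open in steps so the pin springs out.

```bash
python3 - <<'E'
from h import *
d=lambda z,y:at(NEW,YN,(.0003,y,z))
arm.move_linear(d(.0312,.0068),feed=.01);st("ease")
arm.move_gripper(.55,strength=30);st("o.55")
arm.move_gripper(.75);st("o.75")
arm.pause(.2);shot("n7")
arm.move_linear(d(.0312,.003),feed=.02,guard=8);arm.move_gripper(1.0);st("open")
arm.pause(.2);shot("n8");st()
E
python3 z.py n8 115 415
```

```text
ease 21.08 pos [0.5067 0.1795 0.1927] F [ 1.4 -6.5  2.2] T [-2.6  -0.68  0.17] w 0.404
o.55 21.37 pos [0.506  0.1792 0.1916] F [ 1.2 -7.9  0.2] T [-2.7  -0.3  -0.02] w 0.549
o.75 21.68 pos [0.5058 0.1801 0.1908] F [ 0.9 -6.  -2.1] T [-1.87 -0.38  0.03] w 0.754
open 22.62 pos [0.5069 0.1778 0.193 ] F [ 0.  -0.6  0.3] T [ 0.02 -0.03  0.03] w 0.999
 22.87 pos [0.5067 0.1772 0.1924] F [ 0.7  0.6 -0.2] T [ 0.04  0.   -0.05] w 1.0
```

View pics/n8.png

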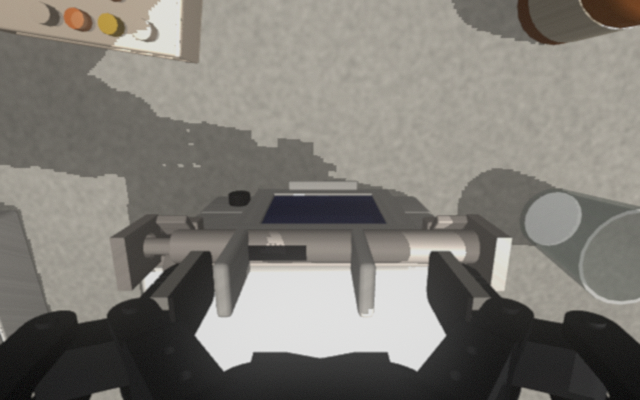

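View pics/n8z.png

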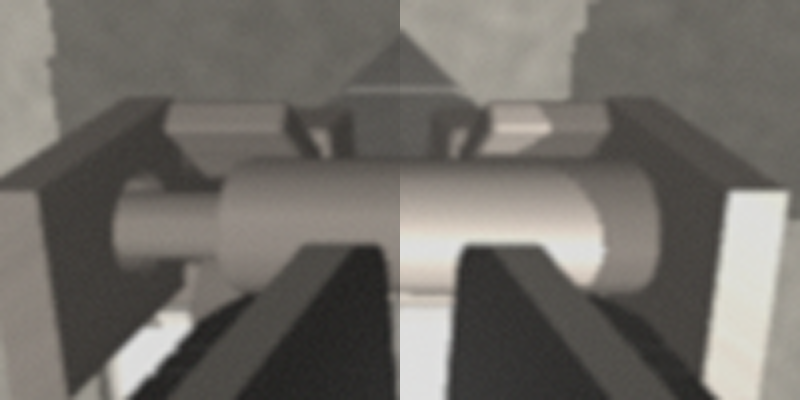

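The pin shows entering the left eye and the tabs are spread again. I'll retreat up and check from above.

```bash
python3 - <<'E'
from h import *
d=lambda z,y:at(NEW,YN,(.0003,y,z))
print(arm.move_linear(d(.06,.003),feed=.05,guard=6));st("up")
arm.move_linear(d(.10,.003),feed=.1)
arm.reach((.46,.17,.33),Rz(0));arm.pause(.3);im=shot("n9");st()
cv2.imwrite("pics/fscene.png",arm.camera("scene"));cv2.imwrite("pics/ftop.png",arm.camera("top"))
big=cv2.resize(im[195:305,210:430],None,fx=3.6,fy=3.6,interpolation=cv2.INTER_CUBIC);cv2.imwrite("pics/n9c.png",big)
E
```

```text
False
up 23.59 pos [0.5065 0.1771 0.2208] F [ 0.7 -0.3 -1.3] T [ 0.02  0.01 -0.01] w 0.998
 24.92 pos [0.4601 0.1699 0.329 ] F [0.1 0.2 0.2] T [-0.    0.03 -0.02] w 0.999
```

View pics/n9c.png

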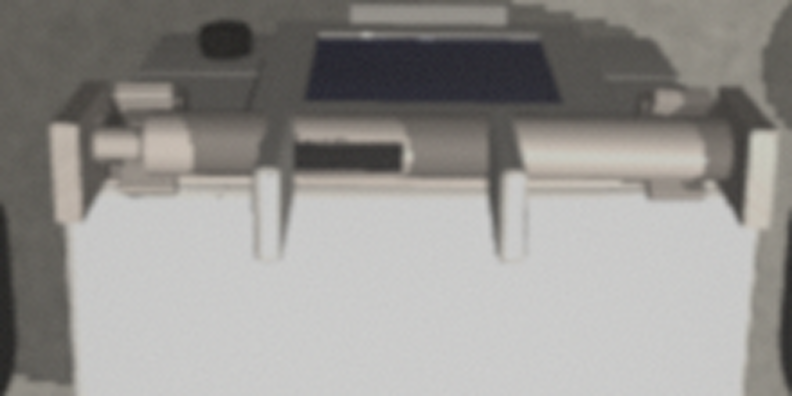

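View pics/ftop.png

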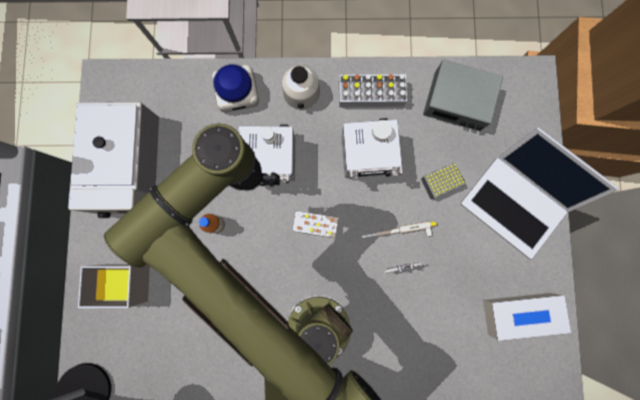

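```bash
python3 - <<'E'
from fit import *
tabs=np.array([[x,y,42] for y0,y1 in((12,18),(-40,-34)) for x in(-11,11) for y in(y0,y1)])/1000
t=[(500,171),(524,171),(502,261),(525,261),(257,168),(280,168),(257,260),(280,260)]
v,r=fit(wcam("n9"),tabs,t,.16,0,(.5,.17));print("door",np.round(v,4),r.tolist())
c,s=np.cos(YN),np.sin(YN);e=v[:2]-NEW[:2];print("rel hinge mm",np.round([1e3*(c*e[0]+s*e[1]),1e3*(-s*e[0]+c*e[1])],2),"yaw diff",v[2]-YN)
st()
arm.job_done()
E
```

```text
door [ 0.5065  0.1798 -0.0066] [[0.2, -0.9], [1.4, -0.9], [-1.2, 0.8], [0.2, 0.8], [-1.2, -0.5], [0.3, -0.5], [-0.6, 0.6], [0.8, 0.7]]
rel hinge mm [0.18 5.84] yaw diff 0.0037941388588449646
 25.02 pos [0.4601 0.1699 0.3294] F [ 0.3  0.2 -0.1] T [0.02 0.02 0.02] w 1.0
the job is handed in; nothing more can be done
```

The door now hangs on the new incubator, held at both ends, and I handed the job in at 25 s of the 61 s allowed. I pinched the tabs to draw the pin, slid the stub out of its eye and lifted the door off. I then lowered it into the new saddles, slid it home and opened the gripper so the pin sprang out.

**Last checks:** measured from the final wrist picture, against the new hinge:

| Check | Measured | Limit |
|---|---|---|
| Along the hinge | +5.8 mm | 3 to 8 mm (home is 6) |
| In depth | 0.2 mm | within 4 mm |
| Parallel | 0.004 rad | below 0.03 rad |

- **Height:** the barrel seated with its axis near 160 mm, about 11 mm above the `new_hinge` point, which fits the 161 mm I had estimated by camera.
- **Pin:** the tabs are at their full 58 mm spread again, so the pin is fully out, and the picture shows it in its eye. I did not check this from a second angle.
- **Forces:** the readings I took while seating and sliding were up to about 13 N on the tool, and never above 15 N at the old hinge. I only read force between moves, so brief peaks could have been higher.
- **Other items:** in the last top picture nothing else on the bench looks displaced, judged by eye only; the arm hides part of the new incubator there. The robot stood clear of everything when I handed in.

**One deviation:** the first sideways slide at the old hinge left the stub still level with its eye. I saw this in the picture, took some of the door's weight and slid it a little further before lifting.

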